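# Open the push-to-open drawer under the glass cups

## Robot

A 6-joint arm with a two-finger parallel gripper is mounted at the origin on the work surface. World frame = base frame: x ahead of the robot, y to its left, z up, the work surface at z = 0. Lengths are in m, angles in rad, forces in N, time in s.
With the tool pointing down it reaches from about 0.35 to 0.975 m from the base axis. Payload 4.9 kg.
Tool frame: the origin (TCP) lies at the very end of the fingers, on their centre line; the grasp point (between the pads) lies manip.grip_point_offset behind it (manip.grip_point_offset is the distance from the TCP to the grasp point, in m); z points along the fingers, y is the direction in which the jaws open and shut (so a half turn about z gives the same grasp; the last joint's range is limited). The gripper opens to 85 mm and grips with 20 to 120 N. Pads are 22 mm wide; open, the fingers measure 114 mm over their backs; the gripper's body (76 mm by 85 mm) begins 54 mm behind the grasp point. The pads swing forward as they close: fully open they stand 13 mm farther back than shut.
Start: joints at [-1.438, 0.053, 1.613, -0, 1.476, -0.119], TCP at [0.156, -0.605, 0.231] pointing down, gripper open.
Joint ranges: [-3.01, 3.01], [-1.01, 2.22], [0.06, 2.58], [-1.02, 4.17], [0.09, 2.62], [-3.14, 3.14]. Speed limits (rad/s): [2.57, 2.57, 3.14, 3.14, 3.14, 3.14].

## Interface

Orientations are given as a unit quaternion [w, x, y, z].
In Python, from plant import status, grab_frame, camera_params, ticket, boxes_of, outline_of, manip gives the robot as it stands. The module is installed in compiled form; this text tells all that it offers.
- The arm moves only by the tool play_rows, never from a script. Its argument "deltas" is a list of rows, each a list of 2 entries, a list of its own where there are three numbers: the shift along the world's x, y, z in m, then the turn about the world's z in rad. A call has 1 to 5 rows; each row is the pose to reach, as a shift and turn from the pose commanded when the call began; what a row does not reach only later rows make up. A row lasts 1/8 s, in which the tool goes at most 62.5 mm and 10.7 degrees, less where a joint would pass 70% of its speed; a pose out of reach is approached as far as the arm can. A call with a gripper value outside its range is refused whole. "grip" is the opening, from -1 (shut) to 1 (fully open), set as the call begins (left out, the last holds). The fingers move at their own pace and stop on an object; the grip force is fixed at half the most. Time passes only in rows, so rows that repeat a pose let the fingers close. It gives the time, the measured TCP pose, the force and the opening at its end, in the units of the state.
- status.state(): the state, without advancing time (a new reading comes with each control period).
- grab_frame(name): name is "scene" or "top"; returns (picture, depth): 480x640x3 uint8, blue, green, red; 480x640 float32, m along the optical axis (not along the pixel's ray), 0 where there is no reading.
- camera_params(name): a dict with "mtx" (3x3 intrinsics, pixels), "distortion" ([k1, k2, p1, p2, k3] as OpenCV has them; the pictures are not rectified), "world_from_camera" (4x4, takes a point from camera to world coordinates). Camera axes: x right, y up, looking along -z (the intrinsics and any distortion apply to the point x, -y, -z); pixel columns grow to the right and rows downward; lengths in m; the calibration is good to about 2 mm. A picture is of the moment at which its call begins. camera_params takes no time and is no camera call.
- ticket.job_done(): hands the job in, once; it reports no verdict.
Trained networks look in the newest picture that a camera, given by its name, has taken for a name from the list of things; names that differ only in an ending like _2 or _b are one class to them, and where a whole thing is asked for, a point or a joint stands for the part that bears it (a point fixed in the world has none). Each returns a list of dicts, best first, with "confidence" (0 to 1); they miss things now and then, are a little off and sometimes report something else, mostly with a low value. They report only what shows in the picture. A call takes as long as a camera call.
- boxes_of(camera, name): "box" ([left, top, right, bottom] in pixels, round what is visible of it).
- outline_of(camera, name): "region" (480x640 bool, what is visible of it) and "box" ([left, top, right, bottom] in pixels, round what is visible of it).
The state is a dict: "time": time; "joint_pos": joint angles; "joint_vel": joint speeds; "joint_efforts": joint torques, N m; "tool_pos": TCP position; "tool_rot": TCP orientation; "contact_force": force on the tool from outside, world axes, zero at the start; "ft_torque": the same for the moment, N m; "gripper_width": opening from 0.0 (shut) to 1.0 (fully open).
Only numpy, scipy, OpenCV 4.12 (cv2) and the standard library are available. Lean on these libraries where they do the work, as an engineer would, in place of code of your own. Each camera call takes 0.05 s, during which the arm holds its last target.

## Task

With the fingertips only, gripping and lifting nothing, open the drawer that lies below the rack of glass cups: first slide the strainer aside by the outside of its blue drip bowl, not touching the mesh, until it stands clear of where that drawer will run. Then press the handleless drawer front so that its touch latch lets go, take the hand away so the drawer springs ajar by itself, and with a fingertip behind the front draw the drawer all the way out without it striking the strainer. Leave the other drawer shut and the racks, cups and other tea things where they stand.

Things in the scene. Friction and masses are not known exactly. Their poses are not given: they have to be found in the camera images.
- cabinet: low brown tea cabinet, fixed, 260 mm deep (x), 430 wide (y), 90 high; origin at the centre of its underside, x from its front to its back, y to the left as the robot sees it. Front edge at x = -130 mm. Two drawers side by side behind pale handleless fronts, outer faces at x = -153 mm when shut (a 7 mm shadow gap behind each); the fronts are 4 mm apart at y = 0
- drawer_left (a joint): left drawer, middle at cabinet y = +107 mm. 0 = shut on its touch latch (rests within 1 mm of it); grows in metres as it comes out towards the robot (cabinet -x); stop at 150 mm. Pressed in to about -3 mm (6 N; hard stop at -6 mm) the catch lets go; as the finger withdraws a spring (4.5 N) follows and leaves it about 50 mm out within 1 s. Then it slides at 1 N plus 14 N per m/s and stays where left; pushed home, it latches
- drawer_right (a joint): slide of the right drawer (middle at cabinet y = -107 mm), built as the left one
- front_left: outer leaf of the left drawer's front: origin at the middle of its outer face, x out of the back of it into the cabinet, z up. The whole front is 210 mm wide and 80 mm tall (z 8 to 88 mm), 16 mm thick; it moves with the drawer
- front_right: outer leaf of the right drawer's front: origin at the middle of its outer face, x out of the back of it into the cabinet, z up. The whole front is 210 mm wide and 80 mm tall (z 8 to 88 mm), 16 mm thick; it moves with the drawer
- inner_left: inner leaf of the left drawer's front: origin at the middle of the inner face, which looks at the cabinet; it moves with the drawer. Behind it the drawer is 160 mm wide inside, open above, liner at z = 25 mm; when ajar, 57 mm lie between this face and the cabinet's front edge
- inner_right: inner leaf of the right drawer's front: origin at the middle of the inner face, which looks at the cabinet; it moves with the drawer. Inside as the left one
- drip_bowl: loose straight-sided blue ceramic drip bowl, 88 mm across and 42 mm high (0.27 kg with the strainer), standing in front of the middle of the cabinet so that it is in the way of either drawer; origin at the centre of its underside, z up
- strainer: round steel strainer seated in the mouth of the drip bowl, 82 mm across, its rim 6 mm above the bowl's rim; origin at the centre of its underside, 42 mm above the bowl's. Not to be touched
- glass_rack_centre (a point): middle of the rack of glass cups: a dark steel slotted rack, 76 x 190 mm, with three pale blue-green glass cups in a row, on top of the cabinet above one of the two drawers; point 14 mm above its underside
- porcelain_rack_centre (a point): middle of the rack of porcelain cups: a pale wooden slotted rack of the same size with three white cups, above the other drawer; point 14 mm above its underside
- glass_cup0: pale blue-green glass cup in its rack, 48 mm across, 50 mm high; origin at the centre of its foot
- glass_cup1: pale blue-green glass cup in its rack, 48 mm across, 50 mm high; origin at the centre of its foot
- glass_cup2: pale blue-green glass cup in its rack, 48 mm across, 50 mm high; origin at the centre of its foot
- porcelain_cup0: white porcelain cup in its rack, 52 mm across, 42 mm high; origin at the centre of its foot
- porcelain_cup1: white porcelain cup in its rack, 52 mm across, 42 mm high; origin at the centre of its foot
- porcelain_cup2: white porcelain cup in its rack, 52 mm across, 42 mm high; origin at the centre of its foot
- gaiwan: grey stoneware lidded cup on its saucer, 104 mm across, 91 mm high, to one side; origin at the centre of its foot
- pitcher: glass serving pitcher with a handle, 76 mm across, 85 mm high, to the other side; origin at the centre of its foot
- caddy: green tea caddy, 72 mm across, 110 mm high, beside the cabinet; origin at the centre of its foot

How it is judged:
On the way, in this order (a step that is already met when the one before it is completed fails the run):
1. the strainer stands clear of the path of the drawer below the glass cups (((y of glass_rack_centre in the frame of cabinet above 0 m and (y of drip_bowl in the frame of cabinet below -0.042 m or y of drip_bowl in the frame of cabinet above 0.258 m or x of drip_bowl in the frame of cabinet below -0.347 m)) or (y of glass_rack_centre in the frame of cabinet below 0 m and (y of drip_bowl in the frame of cabinet above 0.042 m or y of drip_bowl in the frame of cabinet below -0.258 m or x of drip_bowl in the frame of cabinet below -0.347 m)))), for 0.2 s.
2. that drawer's front is pressed in past its catch (((y of glass_rack_centre in the frame of cabinet above 0 m and value of joint drawer_left below -0.0018 m) or (y of glass_rack_centre in the frame of cabinet below 0 m and value of joint drawer_right below -0.0018 m))), for 0.02 s.
3. that drawer has sprung ajar and the fingers are off it (((y of glass_rack_centre in the frame of cabinet above 0 m and (value of joint drawer_left above 0.035 m and contact force between the fingers and front_left below 0.2 N and contact force between the fingers and inner_left below 0.2 N)) or (y of glass_rack_centre in the frame of cabinet below 0 m and (value of joint drawer_right above 0.035 m and contact force between the fingers and front_right below 0.2 N and contact force between the fingers and inner_right below 0.2 N)))), for 0.2 s.
At the end, for the whole second after the job is handed in: the drawer below the glass cups is out to within 15 mm of its 150 mm stop, the other drawer is shut (within 5 mm), and the strainer's drip bowl stands upright and at rest on the desk, clear of the open drawer's path (((y of glass_rack_centre in the frame of cabinet above 0 m and (value of joint drawer_left above 0.135 m and value of joint drawer_right below 0.005 m and (y of drip_bowl in the frame of cabinet below -0.042 m or y of drip_bowl in the frame of cabinet above 0.258 m or x of drip_bowl in the frame of cabinet below -0.347 m))) or (y of glass_rack_centre in the frame of cabinet below 0 m and (value of joint drawer_right above 0.135 m and value of joint drawer_left below 0.005 m and (y of drip_bowl in the frame of cabinet above 0.042 m or y of drip_bowl in the frame of cabinet below -0.258 m or x of drip_bowl in the frame of cabinet below -0.347 m)))) and height (world z) of drip_bowl below 0.005 m and angle between drip_bowl's own z axis and vertical below 0.1 rad and linear speed of drip_bowl below 0.02 m/s); the robot touches nothing.
It fails at once if the other drawer is released or opened (more than 12 mm out) ((y of glass_rack_centre in the frame of cabinet above 0 m and value of joint drawer_right above 0.012 m) or (y of glass_rack_centre in the frame of cabinet below 0 m and value of joint drawer_left above 0.012 m)).
It fails at once if the drip bowl is lifted (10 mm) or tipped (0.3 rad), or the strainer's mesh is touched by the fingers (over 0.5 N) (height (world z) of drip_bowl above 0.01 m or angle between drip_bowl's own z axis and vertical above 0.3 rad or contact force between the fingers and strainer above 0.5 N).
It fails at once if a drawer front is pinched between the fingers (over 1 N on both its faces) ((contact force between the fingers and front_left above 1 N and contact force between the fingers and inner_left above 1 N) or (contact force between the fingers and front_right above 1 N and contact force between the fingers and inner_right above 1 N)).
It fails at once if a drawer front strikes the drip bowl (over 0.5 N) (contact force between any of front_left, front_right and drip_bowl above 0.5 N).
It fails at once if a rack, a cup, the gaiwan, the pitcher or the caddy is shifted by more than 20 mm (distance of any of glass_rack_centre, porcelain_rack_centre, glass_cup0, glass_cup1, glass_cup2, porcelain_cup0, porcelain_cup1, porcelain_cup2, gaiwan, pitcher, caddy from where it was at the start of the episode above 0.02 m).
It also fails if it takes over 58 s, if anything falls off the work surface, if the arm or the gripper's body presses on something with over 40 N, if the wrist force passes 120 N, or if a joint passes its speed limit or range.

## Working session

There is one attempt and no reset: what is moved stays moved. The work goes in short steps, Python scripts to look and compute and a tool call to move; the robot and the scene stay as the last step left them, time stands still between calls to the robot, and variables do not carry over. Pictures are saved under pics/ and viewed, and the job is handed in when it is done.

Besides the shell and the picture viewer there is one more tool, called after "Call:" as name(argument=value, ...), one argument or row to a line, values as JSON. play_rows: Moves the arm, as the interface text tells. Its arguments: {"type":"object","properties":{"deltas":{"type":"array"},"grip":{"type":"number"}},"required":["deltas"]}

```bash
mkdir -p pics; cat > h.py <<'E'
import numpy as np, cv2
from plant import status, grab_frame, camera_params, ticket, boxes_of, outline_of, manip
def cloud(cam,depth):
    p=camera_params(cam);K=np.array(p["mtx"]);D=np.array(p["distortion"],float);T=np.array(p["world_from_camera"])
    v,u=np.mgrid[0:480,0:640]
    n=cv2.undistortPoints(np.stack([u.ravel(),v.ravel()],1).astype(np.float64)[:,None],K,D)[:,0].reshape(480,640,2)
    d=depth.astype(float)
    P=np.stack([n[...,0]*d,-n[...,1]*d,-d],-1)
    W=P@T[:3,:3].T+T[:3,3]
    W[depth<=0]=np.nan
    return W
E
python3 - <<'E'
from h import *
print(status.state(), manip.grip_point_offset)
for c in("scene","top"):
    im,d=grab_frame(c);cv2.imwrite(f"pics/{c}0.png",im);np.save(f"{c}0.npy",d)
    print(c,camera_params(c))
    for n in("cabinet","drip_bowl","strainer","glass_rack_centre","porcelain_rack_centre","front_left","front_right","gaiwan","pitcher","caddy"):
        r=outline_of(c,n)
        if r:
            m=r[0]["region"];W=cloud(c,d)[m];print(n,round(r[0]["confidence"],2),[int(x) for x in r[0]["box"]],np.nanmedian(W,0).round(3),np.nanpercentile(W,2,axis=0).round(3),np.nanpercentile(W,98,axis=0).round(3))
        else: print(n,None)
E
```

```text
{'time': 0.0, 'joint_pos': array([-1.43802042e+00,  5.33271956e-02,  1.61428395e+00,  7.87344767e-06,
        1.47602017e+00, -1.19014414e-01]), 'joint_vel': array([ 0.00100106, -0.00086942,  0.00013633,  0.00047419, -0.00145136,
       -0.00093898]), 'joint_efforts': array([-8.69352880e-05, -3.93684554e+01, -3.70174885e+01, -1.04177227e-04,
        6.97415555e-03,  2.27923852e-05]), 'tool_pos': array([ 0.15562203, -0.60467131,  0.23008742]), 'tool_rot': array([-1.01933612e-03,  9.92085198e-01,  1.25562420e-01, -3.09513652e-06]), 'contact_force': array([ 0.11592411, -0.07241367,  0.33185304]), 'ft_torque': array([ 0.02912544, -0.03635886, -0.00491965]), 'gripper_width': 1.0005050834464493} 0.0187
scene {'mtx': array([[495.70985764,   0.        , 319.184133  ],
       [  0.        , 495.70985764, 240.69339988],
       [  0.        ,   0.        ,   1.        ]]), 'distortion': array([-0.12179258,  0.        ,  0.        ,  0.        ,  0.        ]), 'world_from_camera': array([[-0.66056594, -0.43294525,  0.61336046,  1.28645869],
       [ 0.75076587, -0.38288723,  0.53828243,  0.58377
[... 1939 characters left out ...]
ck_centre 0.81 [306, 182, 384, 214] [ 0.718 -0.054  0.102] [ 0.694 -0.15   0.091] [0.77  0.032 0.124]
porcelain_rack_centre 0.8 [225, 175, 298, 207] [0.731 0.148 0.105] [0.71  0.062 0.092] [0.785 0.244 0.126]
front_left 0.76 [221, 256, 307, 266] [0.582 0.151 0.07 ] [0.581 0.047 0.009] [0.589 0.249 0.093]
front_right 0.59 [306, 254, 385, 264] [ 0.583 -0.067  0.071] [ 0.581 -0.166  0.014] [0.589 0.035 0.093]
gaiwan 0.71 [453, 298, 498, 337] [ 0.428 -0.391  0.069] [ 0.385 -0.446  0.001] [ 0.476 -0.355  0.093]
pitcher 0.95 [136, 293, 177, 323] [0.459 0.431 0.033] [ 0.421  0.382 -0.001] [0.49  0.463 0.088]
caddy 0.92 [143, 233, 181, 266] [0.598 0.404 0.107] [0.57  0.378 0.001] [0.637 0.445 0.116]
```

```bash
python3 - <<'E'
import cv2
a=cv2.imread("pics/top0.png");cv2.imwrite("pics/top0z.png",cv2.resize(a[140:360,110:510],(800,440)))
E
```

```text
(no output)
```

View pics/scene0.png

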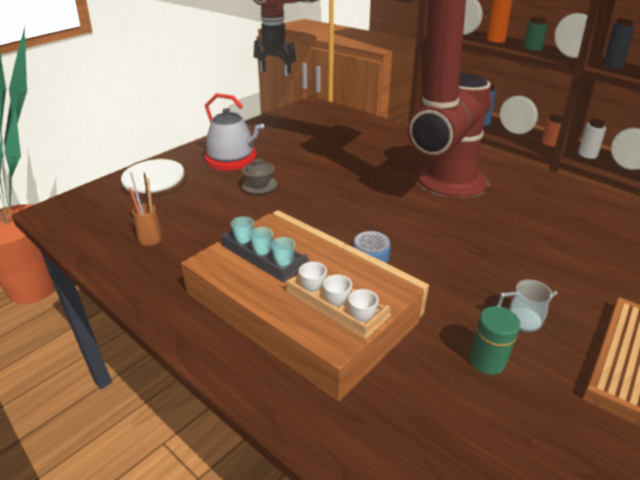

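```bash
sleep 0
```

```text
(no output)
```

View pics/top0z.png

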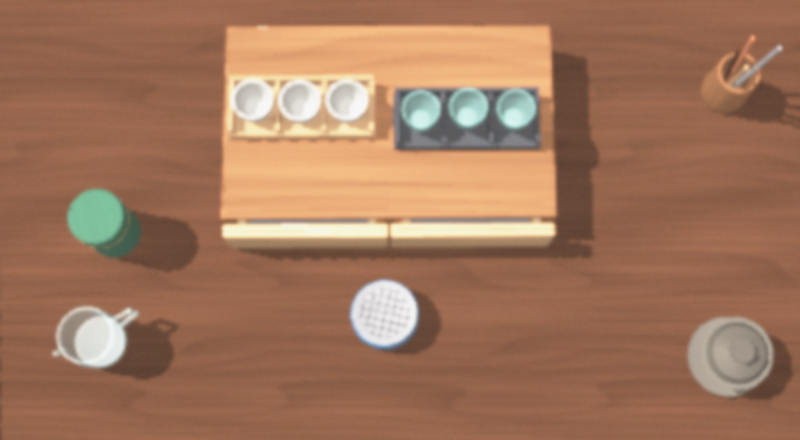

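The top view shows the glass rack at about (467,118), over the right drawer. The bowl is at (385,313), just in front of the centre seam. Next I'll measure the cabinet's yaw and the bowl centre precisely.

```bash
cat > m.py <<'E'
from h import *
def run(d):
    W=cloud("top",d)
    f=W.reshape(-1,3)
    f=f[~np.isnan(f).any(1)]
    s=f[(f[:,2]>.08)&(f[:,2]<.096)&(f[:,0]>.35)&(f[:,0]<.62)&(f[:,1]>-.2)&(f[:,1]<.28)]
    for lo,hi in((-.17,-.14),(-.13,-.09),(-.09,-.05),(-.05,0),(0,.03),(.05,.1),(.1,.15),(.15,.2),(.2,.25)):
        q=s[(s[:,1]>lo)&(s[:,1]<hi)]
        if len(q): print(lo,hi,"frontx",np.percentile(q[:,0],[1,5,20]).round(4),len(q))
    print("yrange",np.percentile(s[:,1],[.2,99.8]))
    b=f[(f[:,2]>.038)&(f[:,2]<.056)&(f[:,0]>.33)&(f[:,0]<.56)&(f[:,1]>-.05)&(f[:,1]<.3)]
    if len(b):
        c,r=cv2.minEnclosingCircle(b[:,:2].astype(np.float32)); print("bowl",c,r,len(b),np.median(b[:,2]), b.min(0),b.max(0))
if __name__=="__main__":
    import sys
    run(np.load(sys.argv[1]))
E
python3 m.py top0.npy
```

```text
-0.17 -0.14 frontx [0.5816 0.583  0.5876] 139
-0.13 -0.09 frontx [0.5818 0.5825 0.587 ] 186
-0.09 -0.05 frontx [0.5815 0.583  0.5875] 179
-0.05 0 frontx [0.5815 0.5831 0.5869] 231
0 0.03 frontx [0.5819 0.5831 0.5876] 140
0.05 0.1 frontx [0.5813 0.5822 0.5864] 226
0.1 0.15 frontx [0.581  0.5821 0.5861] 241
0.15 0.2 frontx [0.5815 0.5819 0.5863] 240
0.2 0.25 frontx [0.5812 0.5818 0.586 ] 255
yrange [-0.17305838  0.25452856]
bowl (0.48839235305786133, 0.04777173697948456) 0.04422522708773613 840 0.04566436784929373 [0.44458187 0.00403953 0.03802087] [0.53121077 0.08980818 0.05576671]
```

Call:
play_rows(
  deltas=[
    [[0.03,0.05,0],0.18],
    [[0.06,0.1,0],0.36],
    [[0.09,0.15,0],0.54],
    [[0.12,0.2,0],0.72],
    [[0.15,0.25,0],0.9],
  ],
  grip=0.2,
)

```text
time: 1.72
tool_pos: [0.3064, -0.3537, 0.2315]
tool_rot: [0.0, 0.837, 0.547, 0.0]
contact_force: [1.2, 0.5, 0.3]
gripper_width: 0.604
```

Call:
play_rows(
  deltas=[
    [[0.03,0.05,0],0.18],
    [[0.06,0.1,0],0.36],
    [[0.1,0.15,0],0.419],
    [[0.14,0.2,0],0.419],
    [[0.182,0.24,0],0.419],
  ],
)

```text
time: 2.35
tool_pos: [0.4888, -0.1133, 0.2319]
tool_rot: [0.001, 0.707, 0.707, 0.0]
contact_force: [0.4, -0.9, 0.8]
gripper_width: 0.602
```

Call:
play_rows(
  deltas=[
    [[0,0.055,0],0],
    [[0,0.055,-0.04],0],
    [[0,0.055,-0.08],0],
    [[0,0.055,-0.1],0],
    [[0,0.055,-0.1],0],
  ],
)

```text
time: 2.98
tool_pos: [0.4863, -0.0598, 0.1293]
tool_rot: [-0.002, 0.707, 0.707, -0.001]
contact_force: [0.9, -0.4, -0.0]
gripper_width: 0.601
```

Call:
play_rows(
  deltas=[
    [[0.0,0,-0.05],0],
    [[0,0,-0.09],0],
    [[0,0,-0.108],0],
    [[0,0,-0.117],0],
    [[0,0,-0.117],0],
  ],
)

```text
time: 3.6
tool_pos: [0.4886, -0.0605, 0.0153]
tool_rot: [0.001, 0.707, 0.707, 0.0]
contact_force: [0.2, 0.2, -0.2]
gripper_width: 0.595
```

```bash
python3 - <<'E'
from h import *
print(status.state()["tool_pos"])
im,d=grab_frame("scene");cv2.imwrite("pics/s1.png",cv2.resize(im[180:320,250:450],(800,560)))
im,d=grab_frame("top");cv2.imwrite("pics/t1.png",cv2.resize(im[200:360,200:420],(800,582)))
E
```

```text
[ 0.48858958 -0.06052437  0.01526064]
```

View pics/s1.png

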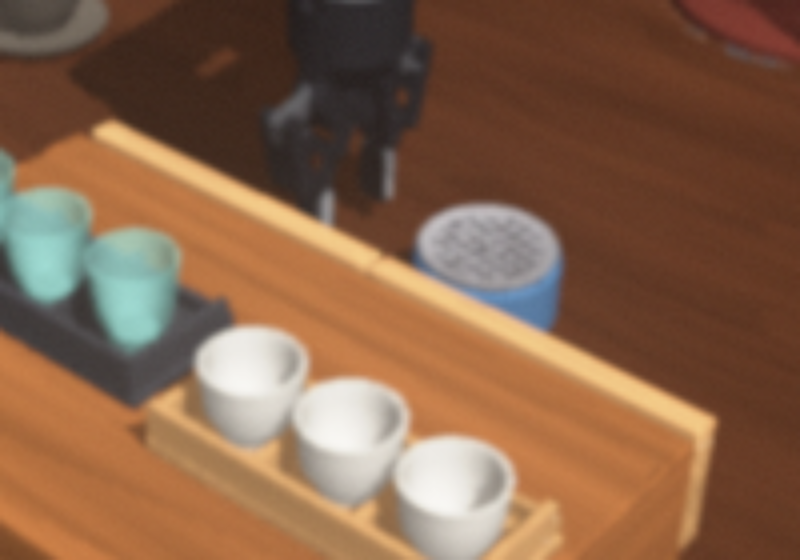

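View pics/t1.png

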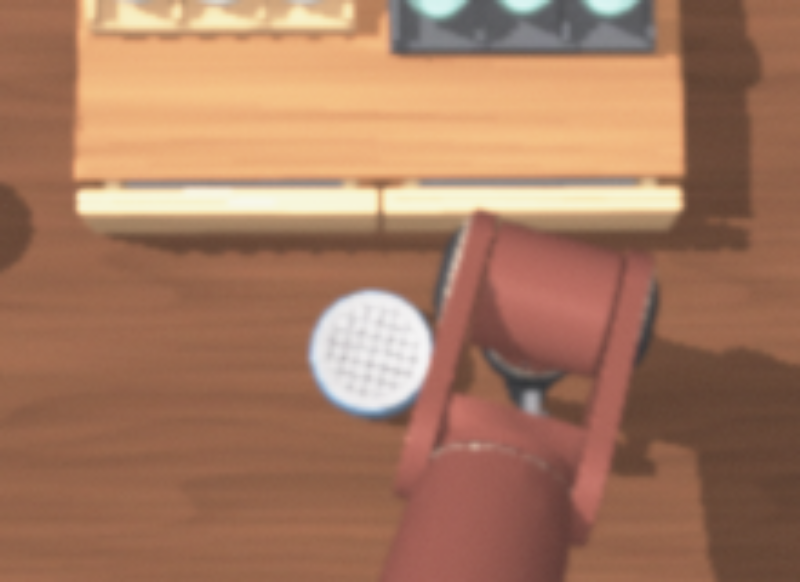

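The two fingertips stand to the right of the bowl, clear of the drawer fronts. I'll push the bowl to the left (+y).

Call:
play_rows(
  deltas=[
    [[0,0.02,0],0],
    [[0,0.035,0],0],
    [[0,0.045,0],0],
    [[0,0.053,0],0],
    [[0,0.06,0],0],
  ],
)

```text
time: 4.32
tool_pos: [0.4878, 0.0001, 0.0144]
tool_rot: [0.0, 0.707, 0.707, 0.0]
contact_force: [0.8, -0.4, -0.1]
gripper_width: 0.598
```

Call:
play_rows(
  deltas=[
    [[0,0.008,0],0],
    [[0,0.016,0],0],
    [[0,0.024,0],0],
    [[0,0.032,0],0],
    [[0,0.04,0],0],
  ],
)

```text
time: 4.95
tool_pos: [0.4877, 0.0402, 0.0143]
tool_rot: [0.0, 0.707, 0.707, -0.0]
contact_force: [0.0, -2.8, -0.3]
gripper_width: 0.599
```

```bash
python3 - <<'E'
from h import *
im,d=grab_frame("top");cv2.imwrite("pics/t2.png",cv2.resize(im[200:360,200:420],(800,582)))
im,_=grab_frame("scene");cv2.imwrite("pics/s2.png",cv2.resize(im[180:320,250:450],(800,560)))
import m;m.run(d)
E
```

```text
-0.17 -0.14 frontx [0.5821 0.5828 0.588 ] 141
-0.13 -0.09 frontx [0.5813 0.5825 0.5873] 191
-0.09 -0.05 frontx [0.5817 0.5831 0.588 ] 176
-0.05 0 frontx [0.5813 0.5823 0.5874] 235
0 0.03 frontx [0.4557 0.5817 0.5858] 145
0.05 0.1 frontx [0.4998 0.5819 0.5862] 235
0.1 0.15 frontx [0.5813 0.5822 0.587 ] 234
0.15 0.2 frontx [0.581  0.582  0.5865] 231
0.2 0.25 frontx [0.5812 0.5817 0.5868] 254
yrange [-0.17281367  0.25478292]
bowl (0.4801520109176636, 0.091188445687294) 0.04177125543355942 211 0.04578906487825196 [0.44685159 0.05598076 0.03819507] [0.50417541 0.12886439 0.05566686]
```

View pics/s2.png

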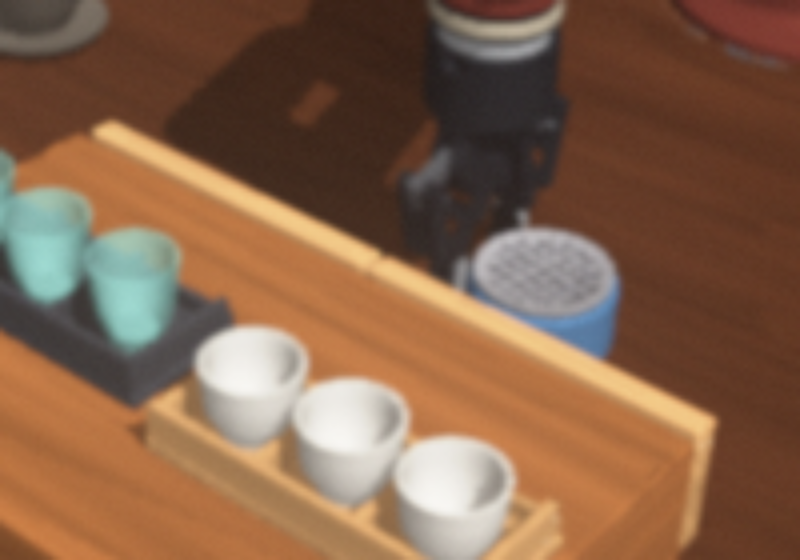

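The bowl is upright and moving with the fingers. I'll push further, then back off.

Call:
play_rows(
  deltas=[
    [[0,0.008,0],0],
    [[0,0.017,0],0],
    [[0,0.026,0],0],
    [[0,0.035,0],0],
    [[0,0.044,0],0],
  ],
)

```text
time: 5.68
tool_pos: [0.4876, 0.0844, 0.0142]
tool_rot: [-0.0, 0.707, 0.707, -0.0]
contact_force: [-1.1, -1.5, -0.4]
gripper_width: 0.597
```

Call:
play_rows(
  deltas=[
    [[0,0.008,0],0],
    [[0,0.015,0],0],
    [[0,0.02,0],0],
    [[0,0.023,0],0],
    [[0,0.024,0],0],
  ],
)

```text
time: 6.3
tool_pos: [0.4876, 0.1078, 0.0142]
tool_rot: [-0.0, 0.707, 0.707, -0.0]
contact_force: [-0.4, -2.3, 0.0]
gripper_width: 0.605
```

Call:
play_rows(
  deltas=[
    [[0,-0.015,0],0],
    [[0,-0.05,0],0],
    [[0,-0.08,0.02],0.15],
    [[-0.02,-0.12,0.04],0.3],
    [[-0.05,-0.15,0.05],0.45],
  ],
  grip=0.2,
)

```text
time: 6.92
tool_pos: [0.4383, -0.0445, 0.066]
tool_rot: [0.001, 0.53, 0.848, 0.0]
contact_force: [0.4, -0.3, -0.1]
gripper_width: 0.6
```

```bash
python3 - <<'E'
from h import *
print(status.state()["joint_pos"].round(3))
im,d=grab_frame("top");cv2.imwrite("pics/t3.png",cv2.resize(im[200:360,150:420],(800,474)))
import m;m.run(d)
r=outline_of("top","drip_bowl");W=cloud("top",d)[r[0]["region"]];print(r[0]["confidence"],np.nanmin(W,0),np.nanmax(W,0))
E
```

```text
[-0.271 -0.243  2.177  0.     1.204 -0.725]
-0.17 -0.14 frontx [0.582  0.5826 0.5877] 140
-0.13 -0.09 frontx [0.582  0.5828 0.5875] 192
-0.09 -0.05 frontx [0.5813 0.5822 0.5874] 182
-0.05 0 frontx [0.5817 0.5829 0.5877] 236
0 0.03 frontx [0.5814 0.583  0.5873] 139
0.05 0.1 frontx [0.5809 0.5818 0.5858] 232
0.1 0.15 frontx [0.5813 0.5828 0.5868] 241
0.15 0.2 frontx [0.5809 0.582  0.5868] 231
0.2 0.25 frontx [0.5811 0.582  0.5871] 261
yrange [-0.17326158  0.25419766]
bowl (0.4871683418750763, 0.15351037681102753) 0.043892133980989456 850 0.0456001691715624 [0.44435941 0.11032665 0.038026  ] [0.5303542  0.19654847 0.05586072]
0.64 [ 0.44393664  0.11056152 -0.00536718] [0.53801113 0.20343905 0.06071112]
```

View pics/t3.png

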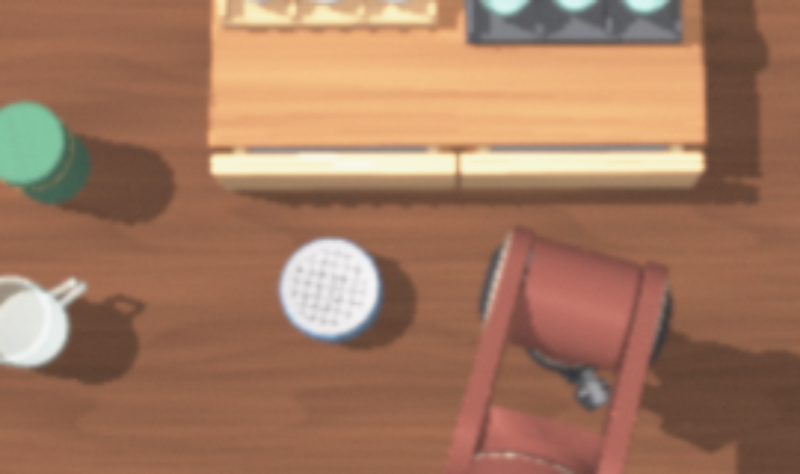

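The bowl now stands at (0.487, 0.154), well clear. Next I'll shut the fingers, turn them so the jaws lie along y, and line up with the middle of the right front.

Call:
play_rows(
  deltas=[
    [[0.01,-0.005,0],0.18],
    [[0.02,-0.01,0],0.36],
    [[0.03,-0.02,0],0.54],
    [[0.04,-0.022,-0.005],0.72],
    [[0.05,-0.022,-0.012],0.9],
  ],
  grip=-1,
)

```text
time: 7.65
tool_pos: [0.4884, -0.0647, 0.0522]
tool_rot: [0.0, 0.108, 0.994, 0.0]
contact_force: [1.0, 0.7, -0.2]
gripper_width: -0.001
```

Call:
play_rows(
  deltas=[
    [[0.02,0,0],0.18],
    [[0.04,0,0],0.22],
    [[0.052,0,0],0.22],
    [[0.06,0,0],0.22],
    [[0.06,0,0],0.22],
  ],
)

```text
time: 8.28
tool_pos: [0.5478, -0.0643, 0.0522]
tool_rot: [-0.0, 0.001, 1.0, 0.0]
contact_force: [0.4, 0.0, -0.1]
gripper_width: 0.0
```

Call:
play_rows(
  deltas=[
    [[0.01,0,0],0],
    [[0.016,0,0],0],
    [[0.02,0,0],0],
    [[0.022,0,0],0],
    [[0.023,0,0],0],
  ],
)

```text
time: 8.9
tool_pos: [0.5707, -0.0642, 0.0522]
tool_rot: [-0.0, 0.0, 1.0, 0.0]
contact_force: [-0.5, 0.0, -0.3]
gripper_width: -0.001
```

Call:
play_rows(
  deltas=[
    [[0.001,0,0],0],
    [[0.002,0,0],0],
    [[0.003,0,0],0],
    [[0.0035,0,0],0],
    [[0.0035,0,0],0],
  ],
)

```text
time: 9.52
tool_pos: [0.5732, -0.0642, 0.0522]
tool_rot: [-0.001, 0.0, 1.0, 0.0]
contact_force: [-5.0, -0.6, 3.0]
gripper_width: 0.005
```

Call:
play_rows(
  deltas=[
    [[0.0008,0,0],0],
    [[0.0016,0,0],0],
    [[0.0022,0,0],0],
    [[0.0022,0,0],0],
  ],
)

```text
time: 10.02
tool_pos: [0.5754, -0.0642, 0.0522]
tool_rot: [-0.001, 0.0, 1.0, 0.0]
contact_force: [-4.8, 0.3, 4.2]
gripper_width: -0.002
```

The force held at about 4.8 N while the tool went deeper, which matches the spring alone, so the catch has probably let go. I'll withdraw now.

Call:
play_rows(
  deltas=[
    [[-0.03,0,0],0],
    [[-0.08,0,0],0],
    [[-0.12,0,0],0],
    [[-0.12,0,0.04],0],
    [[-0.12,0,0.08],0],
  ],
)

```text
time: 10.65
tool_pos: [0.4554, -0.064, 0.1323]
tool_rot: [-0.0, 0.001, 1.0, 0.0]
contact_force: [0.7, -0.6, -0.5]
gripper_width: 0.001
```

Call:
play_rows(
  deltas=[
    [[0,0,0.02],0],
    [[0,0,0.04],0],
    [[0,0,0.04],0],
    [[0,0,0.04],0],
    [[0,0,0.04],0],
  ],
)

```text
time: 11.28
tool_pos: [0.4557, -0.064, 0.1709]
tool_rot: [-0.001, 0.0, 1.0, 0.0]
contact_force: [0.4, 0.1, 0.4]
gripper_width: -0.0
```

```bash
python3 - <<'E'
from h import *
im,d=grab_frame("top");cv2.imwrite("pics/t4.png",cv2.resize(im[150:360,150:420],(720,560)))
import m;m.run(d)
im,d=grab_frame("scene");cv2.imwrite("pics/s4.png",cv2.resize(im[160:320,220:450],(800,556)))
E
```

```text
-0.17 -0.14 frontx [0.5403 0.546  0.6058] 77
-0.13 -0.09 frontx [0.6052 0.6056 0.6075] 86
-0.09 -0.05 frontx [0.6058 0.6063 0.6073] 87
-0.05 0 frontx [0.531  0.5333 0.5448] 137
0 0.03 frontx [0.5306 0.5311 0.536 ] 137
0.05 0.1 frontx [0.5814 0.5821 0.5869] 235
0.1 0.15 frontx [0.5811 0.5819 0.586 ] 244
0.15 0.2 frontx [0.5811 0.582  0.5865] 242
0.2 0.25 frontx [0.5813 0.582  0.5869] 251
yrange [-0.17316852  0.25475406]
bowl (0.5045028328895569, 0.09724435210227966) 0.10207564383745193 886 0.04577520246955147 [ 0.44478311 -0.00141414  0.03800114] [0.53186396 0.19652495 0.05586854]
```

View pics/t4.png

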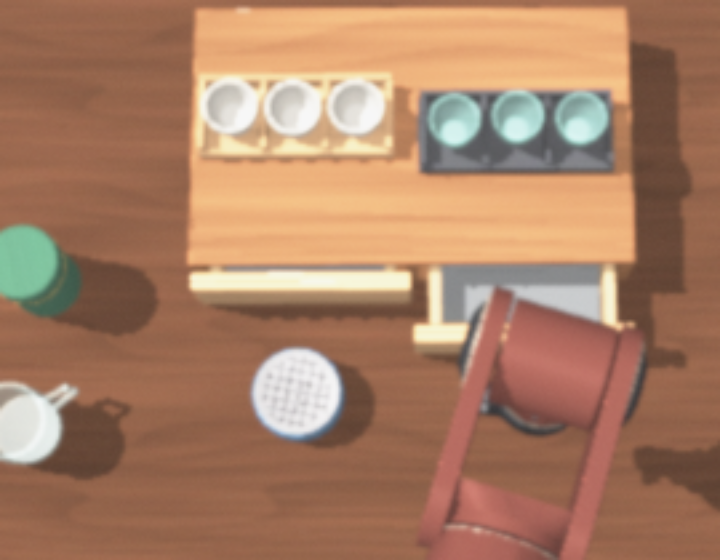

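View pics/s4.png

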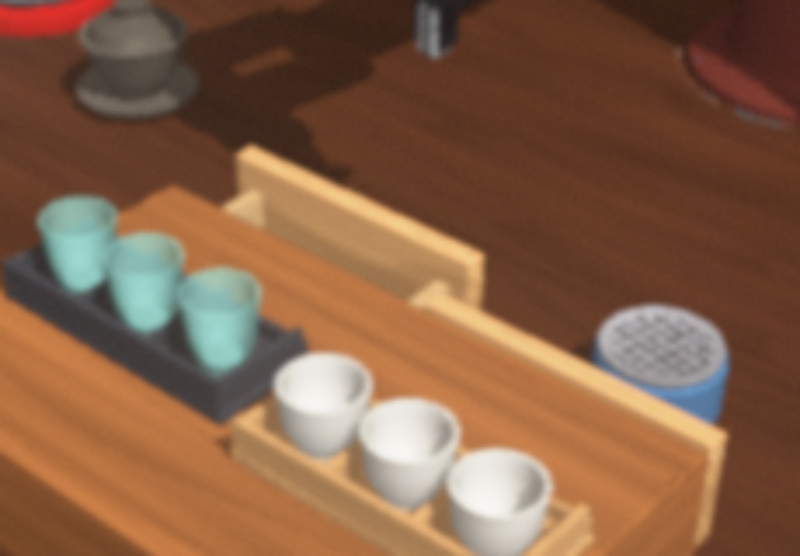

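The drawer has sprung ajar by 50 mm, with the inner face at about x = 0.547 and the cabinet edge at 0.605. I'll bring the fingertip in at x ≈ 0.577.

Call:
play_rows(
  deltas=[
    [[0.05,0,0],0],
    [[0.1,0,0],0],
    [[0.121,0,0],0],
    [[0.121,0,0],0],
    [[0.121,0,-0.03],0],
  ],
)

```text
time: 12.0
tool_pos: [0.5788, -0.0647, 0.1444]
tool_rot: [0.002, 0.0, 1.0, -0.001]
contact_force: [-1.1, -0.2, -0.3]
gripper_width: 0.005
```

Call:
play_rows(
  deltas=[
    [[0,0,-0.03],0],
    [[0,0,-0.06],0],
    [[0,0,-0.078],0],
    [[0,0,-0.085],0],
    [[0,0,-0.085],0],
  ],
)

```text
time: 12.62
tool_pos: [0.5775, -0.0643, 0.0576]
tool_rot: [0.0, 0.0, 1.0, -0.0]
contact_force: [-0.4, 0.5, 0.3]
gripper_width: -0.001
```

Call:
play_rows(
  deltas=[
    [[-0.01,0,0],0],
    [[-0.018,0,0],0],
    [[-0.026,0,0],0],
    [[-0.036,0,0],0],
    [[-0.046,0,0],0],
  ],
)

```text
time: 13.25
tool_pos: [0.5313, -0.0644, 0.058]
tool_rot: [0.001, 0.0, 1.0, -0.0]
contact_force: [1.4, 0.0, 1.1]
gripper_width: 0.001
```

Call:
play_rows(
  deltas=[
    [[-0.01,0,0],0],
    [[-0.02,0,0],0],
    [[-0.03,0,0],0],
    [[-0.04,0,0],0],
    [[-0.05,0,0],0],
  ],
)

```text
time: 13.88
tool_pos: [0.4807, -0.0644, 0.0572]
tool_rot: [-0.0, 0.0, 1.0, -0.0]
contact_force: [2.1, -0.9, 1.2]
gripper_width: -0.002
```

Call:
play_rows(
  deltas=[
    [[-0.007,0,0],0],
    [[-0.013,0,0],0],
    [[-0.017,0,0],0],
    [[-0.019,0,0],0],
    [[-0.019,0,0],0],
  ],
)

```text
time: 14.5
tool_pos: [0.4619, -0.0641, 0.057]
tool_rot: [-0.001, 0.0, 1.0, 0.0]
contact_force: [1.2, 0.1, -0.2]
gripper_width: 0.0
```

```bash
python3 - <<'E'
from h import *
im,d=grab_frame("top");cv2.imwrite("pics/t5.png",cv2.resize(im[150:360,150:420],(720,560)))
import m;m.run(d)
E
```

```text
-0.17 -0.14 frontx [0.4344 0.4349 0.4395] 134
-0.13 -0.09 frontx [0.4347 0.435  0.4404] 117
-0.09 -0.05 frontx [0.4344 0.4349 0.606 ] 103
-0.05 0 frontx [0.4346 0.435  0.44  ] 191
0 0.03 frontx [0.435  0.4354 0.4422] 138
0.05 0.1 frontx [0.5813 0.5819 0.5867] 230
0.1 0.15 frontx [0.5812 0.5821 0.5865] 239
0.15 0.2 frontx [0.5815 0.5821 0.5866] 238
0.2 0.25 frontx [0.5811 0.582  0.5867] 252
yrange [-0.17312921  0.25511072]
bowl (0.4644552767276764, 0.07966772466897964) 0.12066254764795303 855 0.04564589494157145 [ 0.43386935 -0.0370738   0.03804778] [0.53064581 0.19640925 0.05544989]
```

View pics/t5.png

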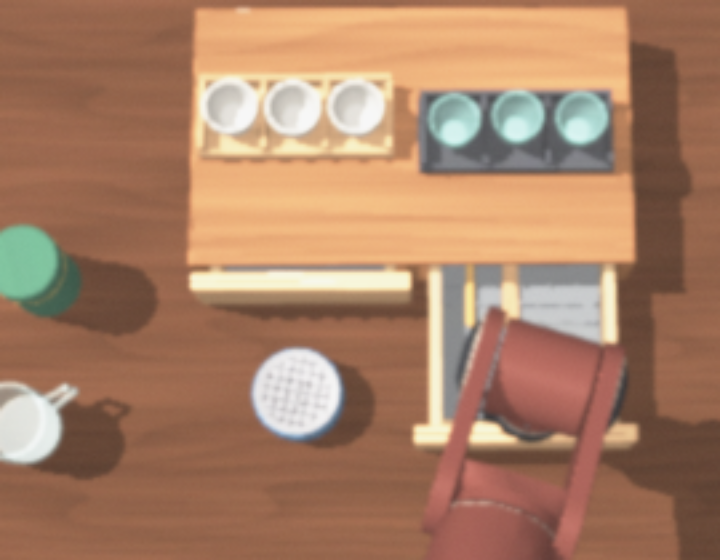

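The front is out 147 mm and the bowl hasn't moved. I'll ease the fingertip off the front and lift away.

Call:
play_rows(
  deltas=[
    [[0.005,0,0],0],
    [[0.012,0,0],0],
    [[0.012,0,0],0],
    [[0.012,0,0.02],0],
    [[0.012,0,0.05],0],
  ],
)

```text
time: 15.18
tool_pos: [0.4734, -0.0639, 0.1066]
tool_rot: [-0.002, 0.0, 1.0, 0.0]
contact_force: [0.2, -0.1, 0.8]
gripper_width: -0.001
```

Call:
play_rows(
  deltas=[
    [[0,0,0.05],0],
    [[0,0,0.1],0],
    [[0,-0.05,0.12],0],
    [[-0.02,-0.1,0.12],0],
    [[-0.05,-0.15,0.12],0],
  ],
)

```text
time: 15.8
tool_pos: [0.4242, -0.2157, 0.2279]
tool_rot: [0.0, -0.0, 1.0, -0.0]
contact_force: [0.0, -0.4, -0.9]
gripper_width: -0.004
```

Call:
play_rows(
  deltas=[
    [[-0.03,-0.05,0],0],
    [[-0.03,-0.1,0],0],
    [[-0.03,-0.1,0],0],
    [[-0.03,-0.1,0],0],
    [[-0.03,-0.1,0],0],
  ],
)

```text
time: 16.42
tool_pos: [0.3947, -0.3132, 0.2272]
tool_rot: [-0.0, -0.0, 1.0, 0.0]
contact_force: [-0.0, 0.4, 0.8]
gripper_width: -0.005
```

```bash
python3 - <<'E'
from h import *
im,d=grab_frame("top");cv2.imwrite("pics/t6.png",im)
import m;m.run(d)
r=outline_of("top","drip_bowl");W=cloud("top",d)[r[0]["region"]];print(np.nanpercentile(W,1,axis=0),np.nanpercentile(W,99,axis=0))
print(status.state()["tool_pos"],status.state()["contact_force"])
E
```

```text
-0.17 -0.14 frontx [0.4346 0.4355 0.4396] 147
-0.13 -0.09 frontx [0.4345 0.435  0.44  ] 203
-0.09 -0.05 frontx [0.4345 0.435  0.4399] 198
-0.05 0 frontx [0.4347 0.4352 0.4399] 251
0 0.03 frontx [0.4348 0.4351 0.4401] 153
0.05 0.1 frontx [0.5813 0.5821 0.5862] 228
0.1 0.15 frontx [0.5814 0.5824 0.5866] 241
0.15 0.2 frontx [0.5807 0.5821 0.5865] 241
0.2 0.25 frontx [0.5814 0.5819 0.5866] 256
yrange [-0.17311274  0.25498226]
bowl (0.48160654306411743, 0.07641790062189102) 0.12065518647432327 879 0.045770181414601874 [ 0.4336721  -0.0344609   0.03800489] [0.55733242 0.19651284 0.05593547]
[ 0.71013575 -0.02019491  0.09746322] [0.7542064  0.02130075 0.1522746 ]
[ 0.39476234 -0.3132849   0.22735093] [-0.09306029  0.3784775  -0.39692684]
```

View pics/t6.png

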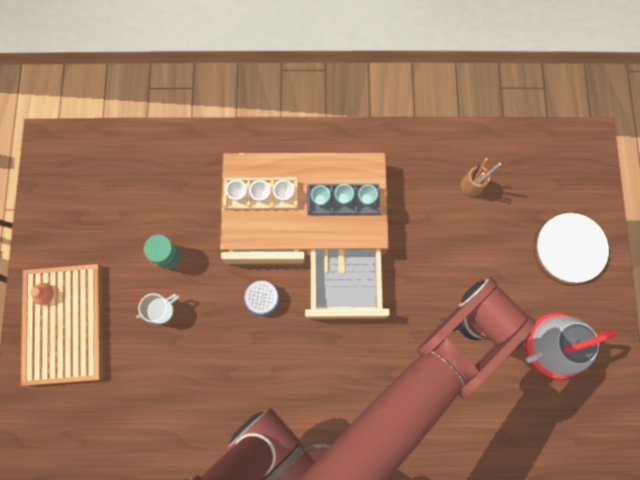

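```bash
python3 -c "
from plant import ticket;print(ticket.job_done())"
```

```text
the job is handed in; nothing more can be done
None
```

The job is handed in, at about 16.5 s on the robot's clock. The drawer below the glass cups (the right one) is open, but handing in reports no verdict.

- **Strainer:** I pushed the drip bowl about 105 mm to the left by its outside, using two fingertips. It stopped upright at about world (0.487, 0.154), which is roughly 112 mm left of the cabinet's middle, against the 42 mm needed.
- **Press and release:** I pressed the middle of the right front in by about 4 mm. The force held at about 5 N, and after I withdrew the hand the drawer sprang about 50 mm ajar.
- **Drawer pull:** With the shut fingers behind the front, I drew the drawer out, then eased off and lifted away.

**Last checks, from the top camera:**
- The right drawer is about 147 mm out and the left one is still shut.
- In the last picture the racks, cups, caddy, pitcher and bowl look as they did before. The gaiwan was hidden under the arm, but the gripper passed well above it and the tool force stayed near zero.

**Checks that failed or disagreed:**
- On the last bowl check, the network reported something on the cabinet top, probably a cup, instead of the bowl. My circle fit there also went wrong because the open drawer was in its window.
- For the bowl's final position I therefore relied on the picture, where it stands at pixel (262, 298), and on the unchanged left edge of the measured points (y = 0.1965 before and after).

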